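# Open the double-door bench cabinet

### The arm

A 6-joint arm with a two-finger parallel gripper is mounted at the origin on a cart in front of the work surface, level with it; the furniture and walls round the work are solid. World frame = base frame: x ahead of the robot, y to its left, z up, the work surface at z = 0. Lengths are in m, angles in rad, forces in N, time in s.
With the tool pointing down it reaches from about 0.3 to 0.875 m from the base axis. Payload 6.4 kg.
Tool frame: the origin (TCP) lies on the centre line of the jaws, within the pads' length; the fingertips stand 25 mm ahead of it and the grasp point (between the pads) lies 6 mm ahead of it; z points along the fingers, y is the line along which they close (so a half turn about z gives the same grasp; the last joint's range is limited). The gripper opens to 85 mm and grips with 20 to 120 N. Pads are 22 mm wide; open, the fingers measure 114 mm over their backs; the gripper's body (76 mm by 85 mm) begins 54 mm behind the grasp point. The pads swing forward as they close: fully open they stand 13 mm farther back than shut.
Start: joints at [0.959, 0.181, 1.607, -0, 1.354, -0.206], TCP at [0.227, 0.528, 0.256] pointing down, gripper open.
Joint ranges: [-2.99, 2.99], [-0.89, 2.07], [0.3, 2.58], [-1.14, 4.28], [0, 2.63], [-3.12, 3.12]. Speed limits (rad/s): [2.57, 2.57, 3.01, 3.14, 3.14, 3.14].

### API

Orientations are given as a unit quaternion [w, x, y, z].
In Python, from bench import get_obs, camera, hand_in, spot_in gives the robot as it stands.
- The arm moves only by the shell command python3 -m jog 'ROWS'. ROWS is JSON, one flat list of numbers, 7 for each row, row after row: the shift along the tool's x, y, z in m, then the turn, a rotation vector about the tool's x, y, z in rad, then the closure, from 0 (fully open) to 1 (shut). A call has 1 to 20 rows; each row is the pose to reach, as a shift and turn from the pose commanded when the call began, along the tool's axes at that moment; what a row does not reach only later rows make up. A row lasts 1/8 s, in which the tool goes at most 62.5 mm and 10.7 degrees, less where a joint would pass 70% of its speed; a pose out of reach is approached as far as the arm can. A call with a gripper value outside its range is refused whole. The fingers move at their own pace and stop on an object; the grip force is fixed at half the most. Time passes only in rows, so rows that repeat a pose let the fingers close. It gives the time, the measured TCP pose, the force, the opening and the grip force at its end, in the units of the state.
- get_obs(): the state, without advancing time (a new reading comes with each control period).
- camera(name): name is "scene" or "top" or "wrist"; returns a dict with "frame" (400x640x3 uint8, red, green, blue), "mtx" (3x3 intrinsics, pixels), "extrinsics" (4x4, takes a point from camera to world coordinates). Camera axes: x right, y up, looking along -z (the intrinsics and any distortion apply to the point x, -y, -z); pixel columns grow to the right and rows downward; lengths in m; the calibration is good to about 2 mm. A picture is of the moment at which its call begins. There is no depth.
- hand_in(): hands the job in; it is judged then, once.
Trained networks look in a picture, given as the dict that the camera call returned (one of the last four; its "shot" number tells which), for a name from the list of things; names that differ only in an ending like _2 or _b are one class to them, and where a whole thing is asked for, a point or a joint stands for the part that bears it (a point fixed in the world has none). Each returns a list of dicts, best first, with "confidence" (0 to 1); they miss things now and then, are a little off and sometimes report something else, mostly with a low value. They report only what shows in the picture. A call takes as long as a camera call.
- spot_in(picture, name): "xyz" ([x, y, z] in m, in world coordinates, good to about 4 mm: the middle of the surface that is visible of it).
The state is a dict: "time_s": time; "q": joint angles; "dq": joint speeds; "joint_efforts": joint torques, N m; "eef_pos": TCP position; "eef_rot": TCP orientation; "wrist_force": force on the tool from outside, world axes, zero at the start; "torque": the same for the moment, N m; "opening": opening from 0.0 (shut) to 1.0 (fully open); "grasp_force": force on a finger pad.
Only numpy, scipy, OpenCV 4.12 (cv2) and the standard library are available. Lean on these libraries where they do the work, as an engineer would, in place of code of your own. Each camera call takes 0.05 s, during which the arm holds its last target. There are 200 camera calls.

### The job

Open up the small double-door cabinet on the bench so that everything inside can be reached. First swing the right-hand (active) door wide open, then slide the brass flush bolt on the left-hand (passive) door all the way down, then swing the left-hand door wide open; leave both doors standing about square to the front, the bolt down, and do not disturb the box on top of the cabinet or the white cup.

Things in the scene. Friction and masses are not known exactly. Their poses are not given: they have to be found in the camera images.
- cabinet: Grey-green steel cabinet on a dark plinth, 264 mm wide (y), 246 high. Origin on its underside, midway across, 90 behind the closed doors' outer faces; -x points out of the front, +y to its left, z up. Closed doors fill x -90 to -40, z 62 to 228 (hollow inside), the carcass x -40 to 40. The top board (z 230 to 246) reaches forward to x -60, over the bolt: lean the tool back about 25 deg there.
- active_door (a joint): Right-hand (active) door, rad: 0 closed, grows as its free left edge swings out of the front, stop at 1.65; may start slightly ajar. Friction 0.08 N m: it stays where left. 185 mm from hinge to free edge; the last 81 mm is a lip 7 mm thick, flush with the outer face, that laps over the passive door and hides the flush bolt.
- active_handle (a point): Middle of the active door's upright black bar handle: round, 11 mm thick, 86 mm long, its centre line 45 mm in front of the door's face and 100 mm from the hinge line, about 143 mm above the bench.
- active_hinge (a point): Point on the active door's upright hinge line (right front edge of the cabinet, in the plane of the door's outer face), at the height of the handle's middle. A white lamp tube hangs 180 mm above the bench, beginning some 60 mm or more to the right of it: keep the gripper clear of that.
- flush_bolt (a joint): Travel of the flush bolt, m: 0 shot (up in the cabinet's top board, locking the passive door), 0.026 fully withdrawn (down); starts within 3 mm of shot. Friction about 2.5 N, no spring: it stays where left. It clears the top board at about 0.014.
- bolt_thumb (a point): Middle of the top face of the bolt's brass thumb piece: 18 mm wide, 12 mm high, standing 23 mm forward from the recessed strip at the passive door's free edge (this point is 12 mm in front of the strip). Covered by the active door's lip until that is opened. Beside it: 48 mm free to the step in the passive door on its left, open on its right.
- passive_door (a joint): Left-hand (passive) door, rad: 0 closed, grows as its free right edge swings out of the front, stop at 1.65. Friction 0.08 N m: it stays where left. Locked by the flush bolt, and lapped by the active door's lip. 150 mm wide: 73 mm of full depth from the hinge, then the recessed strip, 8 mm thick, its front 32 mm behind the outer face; the bolt's rod runs behind it.
- passive_handle (a point): Middle of the passive door's upright black bar handle: round, 11 mm thick, 86 mm long, its centre line 45 mm in front of the door's face and 48 mm from the hinge line, about 143 mm above the bench.
- passive_hinge (a point): Point on the passive door's upright hinge line (left front edge of the cabinet, in the plane of the door's outer face), at the height of the handle's middle.
- top_box: Loose brass-coloured flat box, 56 x 80 x 25 mm, on top of the cabinet; origin at the centre of its underside. To be left alone.
- cup: White cup, 77 mm wide and 109 mm high, standing on the bench to the right; origin at the centre of its underside. To be left alone.

How it is judged:
By the outcome, as a careful person would: the job done as asked, in the order asked, and still so for the second after the job is handed in, with the robot touching nothing.
It also fails if it takes over 72 s, if anything falls off the work surface, if the arm or the gripper's body presses on something with over 40 N, if the wrist force passes 120 N, or if a joint passes its speed limit or range.

## Working session

There is one attempt and no reset: what is moved stays moved. The work goes in short steps, Python scripts to look and compute and a shell command to move; the robot and the scene stay as the last step left them, time stands still between calls to the robot, and variables do not carry over. Pictures are saved under pics/ and viewed, at most 12 in all, crops included, and the job is handed in when it is done.

```bash
mkdir -p pics; ls; python3 - <<'E'
from bench import *
import cv2,numpy as np
o=get_obs();print(o['eef_pos'],o['eef_rot'],o['time_s'])
for c in ['scene','top']:
    p=camera(c);cv2.imwrite(f'pics/{c}0.png',p['frame'][:,:,::-1])
    for n in ['cabinet','active_handle','active_hinge','passive_handle','passive_hinge','active_door','passive_door','top_box','cup','bolt_thumb']:
        try:
            r=spot_in(p,n);print(c,n,[(np.round(d['xyz'],3).tolist(),round(d['confidence'],2)) for d in r[:3]])
        except Exception as e: print(n,e)
E
```

```text
pics
[0.22665178 0.52789072 0.25538971] [-3.47588621e-04  2.01495217e-01  9.79489106e-01 -8.04596875e-04] 0.0
scene cabinet [([0.499, 0.285, 0.195], 0.74), ([0.364, -0.094, 0.108], 0.28)]
scene active_handle [([0.496, 0.251, 0.166], 0.85), ([0.446, 0.366, 0.195], 0.38)]
scene active_hinge [([0.498, 0.246, 0.168], 0.84), ([0.363, -0.094, 0.11], 0.24)]
scene passive_handle [([0.447, 0.364, 0.193], 0.91)]
scene passive_hinge [([0.449, 0.362, 0.197], 0.72)]
scene active_door [([0.499, 0.244, 0.165], 0.63)]
scene passive_door [([0.44, 0.36, 0.193], 0.97), ([0.496, 0.247, 0.165], 0.26)]
scene top_box [([0.556, 0.284, 0.272], 0.87)]
scene cup [([0.363, -0.095, 0.11], 0.76)]
scene bolt_thumb []
top cabinet [([0.516, 0.325, 0.234], 0.58)]
top active_handle [([0.508, 0.247, 0.201], 0.97)]
top active_hinge [([0.512, 0.246, 0.198], 0.73)]
top passive_handle [([0.455, 0.356, 0.196], 0.94), ([0.505, 0.246, 0.202], 0.25)]
top passive_hinge [([0.451, 0.356, 0.192], 0.83)]
top active_door [([0.51, 0.247, 0.203], 0.81)]
top passive_door [([0.452, 0.357, 0.187], 0.74)]
top top_box [([0.562, 0.286, 0.277], 0.68)]
top cup [([0.377, -0.086, 0.114], 0.9)]
top bolt_thumb []
```

View pics/scene0.png

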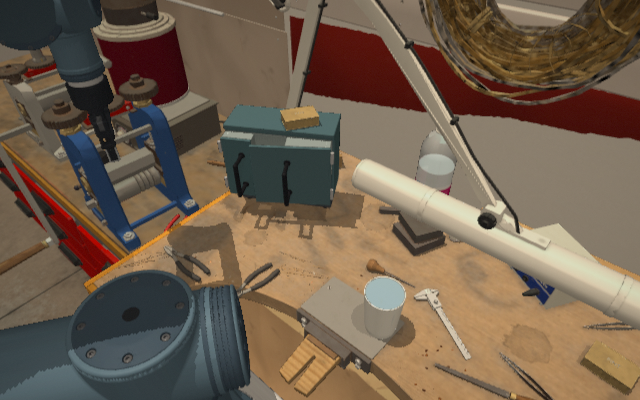

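View pics/top0.png

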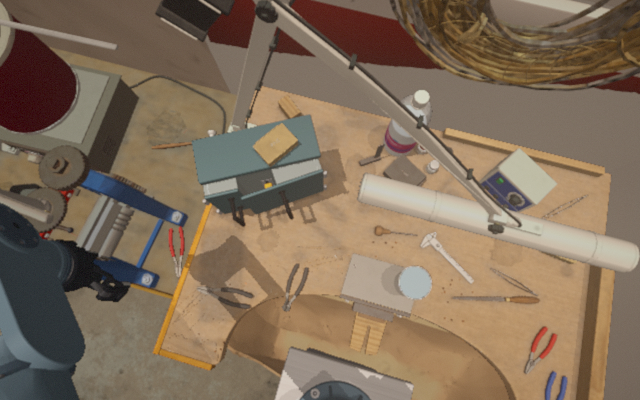

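The scene picture shows the closed cabinet at about (280,155) with handles at (240,172) and (286,183). The top picture shows its top board with corners near (194,139), (312,118), (320,152) and (200,182). The lamp tube starts at (360,190).

```bash
python3 - <<'E'
import cv2
a=cv2.imread('pics/top0.png')[100:230,180:340];b=cv2.imread('pics/scene0.png')[95:215,205:365]
a=cv2.resize(a,None,fx=5,fy=4.6,interpolation=cv2.INTER_CUBIC) if 0 else cv2.resize(a,(738,600),interpolation=cv2.INTER_CUBIC)
cv2.imwrite('pics/c1.png',a);cv2.imwrite('pics/c2.png',cv2.resize(b,(800,600),interpolation=cv2.INTER_CUBIC))
E
```

```text
(no output)
```

View pics/c1.png

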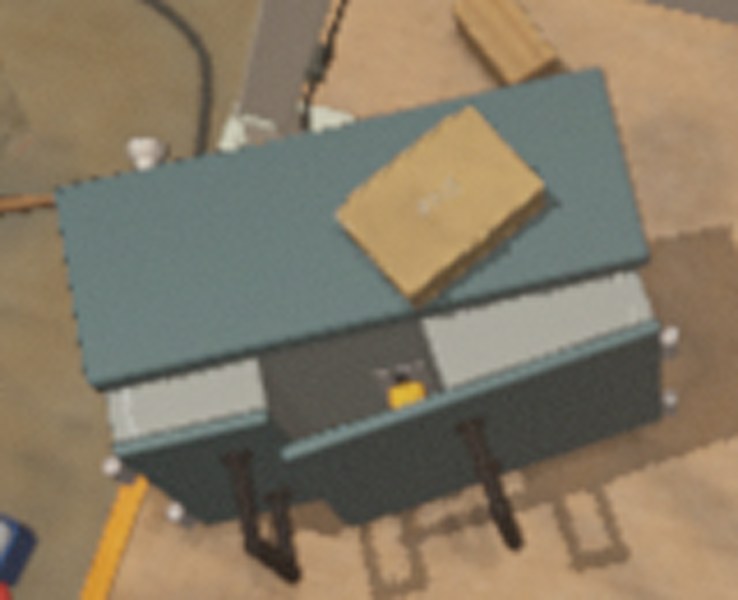

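View pics/c2.png

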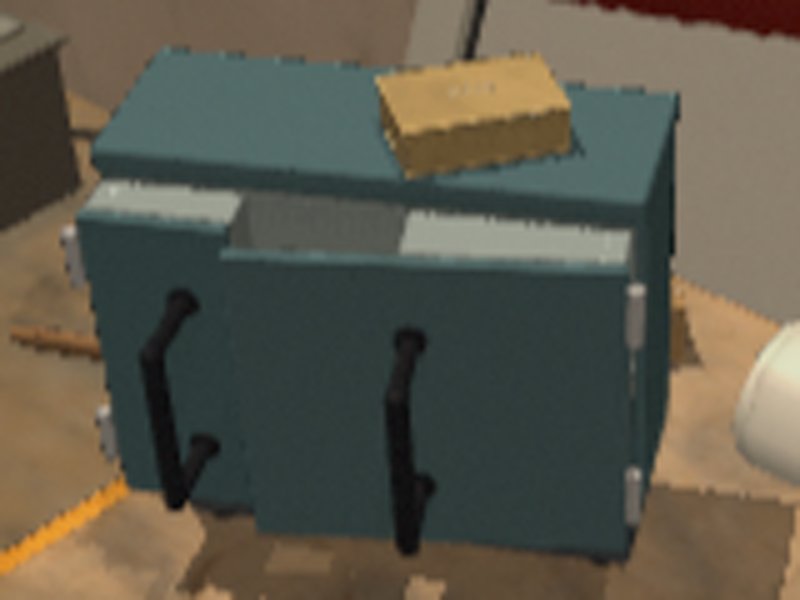

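```bash
cat > geo.py <<'E'
import numpy as np
from scipy.spatial.transform import Rotation as R
def proj(p,P):
    E=np.asarray(p['extrinsics']);c=(np.asarray(P)-E[:3,3])@E[:3,:3]
    c=c*[1,-1,-1];u=c@np.asarray(p['mtx']).T;return u[:,:2]/u[:,2:]
def cab2w(P,par):
    c,s=np.cos(par[2]),np.sin(par[2]);P=np.atleast_2d(P)
    return np.c_[par[0]+c*P[:,0]-s*P[:,1],par[1]+s*P[:,0]+c*P[:,1],P[:,2]]
def act(r,out,z,a): # point on active door: r from hinge, out in front of face
    return [-.09-r*np.sin(a)-out*np.cos(a), -.132+r*np.cos(a)-out*np.sin(a), z]
def pas(r,out,z,a):
    return [-.09-r*np.sin(a)-out*np.cos(a), .132-r*np.cos(a)+out*np.sin(a), z]
E
python3 - <<'E'
from bench import *;from geo import *
from scipy.optimize import least_squares
pt,ps=camera('top'),camera('scene')
T=np.array([(57,187),(602,68),(649,258),(95,383),(660,325),(285,456),(115,453),(268,410)])/4.6125+[180,100]
S=np.array([(165,48),(680,95),(645,195),(93,160),(632,268),(222,255),(80,213)])/5+[205,95]
def pts(v):
    L=[(.04,.132,.246),(.04,-.132,.246),(-.06,-.132,.246),(-.06,.132,.246),act(0,0,.228,v[3]),act(.185,0,.228,v[3]),pas(0,0,.228,0),pas(.073,0,.228,0)]
    return cab2w(L,v)
def f(v):
    P=pts(v);return np.r_[(proj(pt,P)-T).ravel(),(proj(ps,P[:7])-S).ravel()]
r=least_squares(f,[.55,.28,.2,.1],loss='soft_l1');print(r.x.round(4),np.degrees(r.x[2:]),f(r.x).round(1))
v=r.x;np.save('cab.npy',v)
for n,q in [('ah',act(.1,.045,.143,v[3])),('ahinge',act(0,0,.143,0)),('ph',pas(.048,.045,.143,0)),('phinge',pas(0,0,.143,0))]: print(n,cab2w(q,v).round(3))
E
```

```text
[0.5617 0.3364 0.5066 0.1051] [29.02522412  6.02261614] [-0.9 -1.   0.7 -1.5  1.  -0.7 -1.9  0.   1.9  0.5  0.8 -0.1 -1.3  0.5
 -0.5  2.  -0.8 -0.8  0.7 -0.9  0.7  1.2 -0.9 -2.7  0.8  0.9  0.3 -0.1
 -1.8  0.2]
ah [[0.453 0.233 0.143]]
ahinge [[0.547 0.177 0.143]]
ph [[0.403 0.344 0.143]]
phinge [[0.419 0.408 0.143]]
```

```bash
cat >> geo.py <<'E'
def goto(tip,lean=25,spin=0,tipz=.025):
    """tip in cabinet coords; prints shift+rotvec in current tool axes"""
    from bench import get_obs
    o=get_obs();v=np.load('cab.npy');q=np.asarray(o['eef_rot'])
    Rc=R.from_quat(q[[1,2,3,0]])
    Rt=R.from_euler('z',v[2]+np.radians(spin))*R.from_matrix(np.diag([-1.,1,-1]))*R.from_euler('y',-np.radians(lean))
    P=cab2w(tip,v)[0]-tipz*Rt.as_matrix()[:,2]
    d=Rc.inv().apply(P-o['eef_pos']);w=(Rc.inv()*Rt).as_rotvec()
    print('tip',tip,'TCPw',P.round(3),'row',d.round(4).tolist(),w.round(3).tolist(),'mm',round(1e3*np.linalg.norm(d)),'deg',round(np.degrees(np.linalg.norm(w))))
def where(tipz=.025):
    from bench import get_obs
    o=get_obs();v=np.load('cab.npy');q=np.asarray(o['eef_rot']);Rc=R.from_quat(q[[1,2,3,0]])
    T=o['eef_pos']+tipz*Rc.as_matrix()[:,2]
    d=R.from_euler('z',-v[2]).apply(T-[v[0],v[1],0]);z=R.from_euler('z',-v[2]).apply(Rc.as_matrix()[:,2])
    print('t',round(o['time_s'],2),'tip cab',d.round(4),'toolz cab',z.round(2),'F',np.round(o['wrist_force'],1),'open',round(o['opening'],3),'q',np.round(o['q'],2))
E
python3 - <<'E'
from geo import *
where(); goto([-.110,.033,.287]); goto([-.072,.033,.205])
E
```

```text
t 1.2 tip cab [-0.1996  0.3303  0.2313] toolz cab [-0. -0. -1.] F [-0.7 -1.1  0.2] open 1.001 q [ 0.96  0.18  1.61 -0.    1.35 -0.21]
tip [-0.11, 0.033, 0.287] TCPw [0.44  0.307 0.31 ] row [-0.2835, -0.1194, -0.0534] [-0.199, -0.405, -0.897] mm 312 deg 58
tip [-0.072, 0.033, 0.205] TCPw [0.474 0.325 0.228] row [-0.3067, -0.0893, 0.0286] [-0.199, -0.405, -0.897] mm 321 deg 58
```

```bash
python3 -m jog '[0,0,-0.06,0,0,0,1, 0,0,-0.06,0,0,0,1, -0.283,-0.119,-0.053,-0.199,-0.405,-0.897,1, -0.283,-0.119,-0.053,-0.199,-0.405,-0.897,1, -0.283,-0.119,-0.053,-0.199,-0.405,-0.897,1, -0.283,-0.119,-0.053,-0.199,-0.405,-0.897,1, -0.283,-0.119,-0.053,-0.199,-0.405,-0.897,1, -0.283,-0.119,-0.053,-0.199,-0.405,-0.897,1, -0.283,-0.119,-0.053,-0.199,-0.405,-0.897,1, -0.283,-0.119,-0.053,-0.199,-0.405,-0.897,1, -0.283,-0.119,-0.053,-0.199,-0.405,-0.897,1, -0.283,-0.119,-0.053,-0.199,-0.405,-0.897,1]'
python3 - <<'E'
from geo import *;from bench import *;import cv2
where(); goto([-.072,.033,.205])
p=camera('scene');a=p['frame'][70:210,190:370,::-1];a=cv2.resize(a,(770,599),interpolation=cv2.INTER_CUBIC)
w=camera('wrist')['frame'][:,:,::-1];w=cv2.resize(w,(480,300));a=cv2.resize(a,(386,300))
t=cv2.resize(camera('top')['frame'][80:220,170:350,::-1],(386,300),interpolation=cv2.INTER_CUBIC)
m=np.zeros((600,800,3),np.uint8);m[:300,:386]=a;m[:300,400:786]=t;m[300:,:480]=w;cv2.imwrite('pics/m1.png',m)
E
```

```text
time_s: 2.7
eef_pos: [0.4396, 0.3082, 0.3094]
eef_rot: [0.209, -0.245, 0.945, 0.055]
wrist_force: [0.4, 0.3, -0.2]
opening: 0.0
grasp_force: 0.0
t 2.7 tip cab [-0.1099  0.0346  0.2867] toolz cab [ 0.42  0.   -0.91] F [ 0.4  0.3 -0.2] open 0.0 q [ 0.35 -0.23  1.95  0.08  0.98 -1.75]
tip [-0.072, 0.033, 0.205] TCPw [0.474 0.325 0.228] row [0.0002, -0.0016, 0.0901] [0.001, -0.001, 0.0] mm 90 deg 0
```

View pics/m1.png

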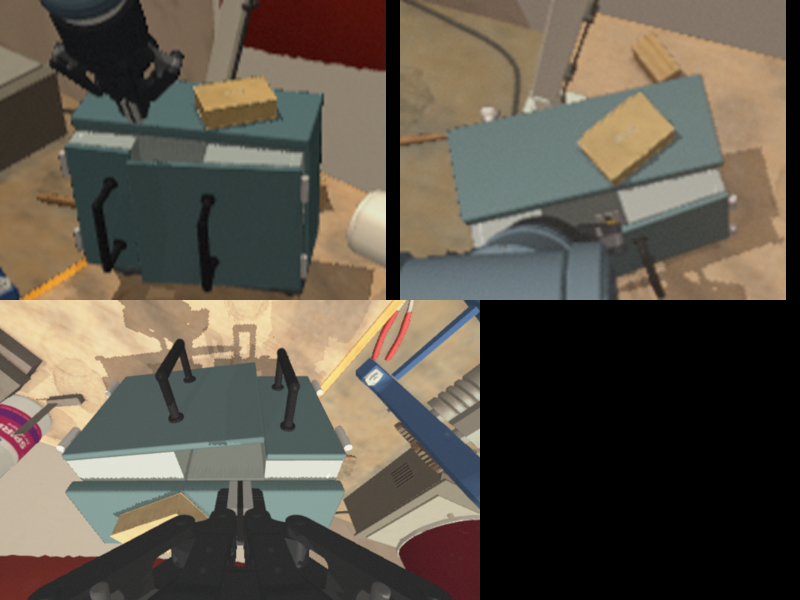

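The montage shows the shut fingers above the pocket's left half (wrist view at (240,490), pocket spanning columns 188–265). I'm descending along the tool axis.

```bash
python3 -m jog '[0,-0.002,0.03,0,0,0,1, 0,-0.002,0.05,0,0,0,1, 0,-0.002,0.07,0,0,0,1, 0,-0.002,0.08,0,0,0,1, 0,-0.002,0.09,0,0,0,1, 0,-0.002,0.09,0,0,0,1]'
python3 - <<'E'
from geo import *
where();v=np.load('cab.npy')
for a in (.4,.8,1.2,1.5):
    # finger centre 13mm+ behind lip inner face: out=-.007-.016
    print(a,np.round(act(.150,-.022,.205,a),3))
E
```

```text
time_s: 3.6
eef_pos: [0.4741, 0.324, 0.2272]
eef_rot: [0.209, -0.244, 0.945, 0.054]
wrist_force: [-0.4, -0.0, 0.8]
opening: 0.001
grasp_force: 0.0
t 3.6 tip cab [-0.0721  0.0317  0.2045] toolz cab [ 0.42  0.   -0.91] F [-0.4 -0.   0.8] open 0.001 q [ 0.36 -0.04  1.96  0.09  0.79 -1.76]
0.4 [-0.128  0.015  0.205]
0.8 [-0.182 -0.012  0.205]
1.2 [-0.222 -0.057  0.205]
1.5 [-0.238 -0.099  0.205]
```

```bash
python3 -m jog '[0.025,-0.005,-0.012,0,0,0,1, 0.051,-0.017,-0.024,0,0,0,1, 0.075,-0.03,-0.035,0,0,0,1, 0.1,-0.044,-0.047,0,0,0,1, 0.118,-0.065,-0.055,0,0,0,1, 0.136,-0.089,-0.063,0,0,0,1, 0.144,-0.11,-0.067,0,0,0,1, 0.15,-0.13,-0.07,0,0,0,1, 0.152,-0.14,-0.071,0,0,0,1, 0.152,-0.147,-0.071,0,0,0,1, 0.152,-0.147,-0.071,0,0,0,1, 0.14,-0.11,-0.067,0,0,0,1, 0.14,-0.09,-0.1,0,0,0,1]'
python3 - <<'E'
from geo import *;from bench import *;import cv2
where()
s=camera('scene');t=camera('top')
for p in (s,t):
    for n in ['bolt_thumb','active_handle','active_door','passive_handle']: print(n,[(np.round(d['xyz'],3).tolist(),round(d['confidence'],2)) for d in spot_in(p,n)[:2]])
m=np.zeros((600,800,3),np.uint8)
m[:,:400]=cv2.resize(s['frame'][80:230,210:310,::-1],(400,600),interpolation=cv2.INTER_CUBIC)
m[:,400:]=cv2.resize(t['frame'][100:280,220:340,::-1],(400,600),interpolation=cv2.INTER_CUBIC);cv2.imwrite('pics/m2.png',m)
E
```

```text
time_s: 5.22
eef_pos: [0.368, 0.1648, 0.2571]
eef_rot: [0.206, -0.245, 0.946, 0.056]
wrist_force: [0.7, 0.2, 0.2]
opening: -0.002
grasp_force: 0.0
t 5.22 tip cab [-0.2422 -0.0559  0.2343] toolz cab [ 0.42  0.   -0.91] F [0.7 0.2 0.2] open -0.002 q [-0.05 -0.59  2.29  0.26  1.08 -2.21]
bolt_thumb []
active_handle [([0.449, 0.15, 0.186], 0.55), ([0.556, 0.282, 0.272], 0.38)]
active_door [([0.451, 0.147, 0.185], 0.7), ([0.366, -0.092, 0.106], 0.57)]
passive_handle [([0.437, 0.368, 0.125], 0.86)]
bolt_thumb [([0.501, 0.303, 0.14], 0.63)]
active_handle [([0.474, 0.159, 0.23], 0.57), ([0.456, 0.355, 0.192], 0.21)]
active_door [([0.475, 0.157, 0.232], 0.6), ([0.5, 0.304, 0.142], 0.38)]
passive_handle [([0.455, 0.356, 0.193], 0.92), ([0.475, 0.157, 0.226], 0.66)]
```

View pics/m2.png

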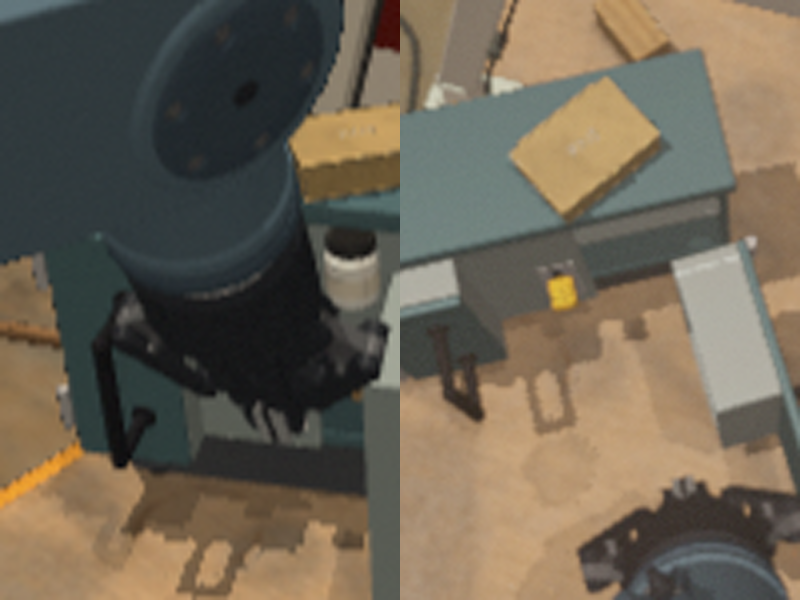

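The picture shows the active door about square (right, with its inner side at (725,340)), and the brass thumb at crop (562,290), top-camera pixel (268.6,187). I'm triangulating it with the wrist camera.

```bash
python3 - <<'E'
from geo import *;from bench import *;import cv2
p=camera('wrist');v=np.load('cab.npy')
for n in ['bolt_thumb','active_door']:
    for d in spot_in(p,n)[:3]:
        x=np.array(d['xyz']);l=R.from_euler('z',-v[2]).apply(x-[v[0],v[1],0]);print(n,x.round(3),'cab',l.round(3),round(d['confidence'],2),proj(p,[x]).round(0))
t=camera('top')
for c in ([-.07,.002,.14],[-.07,.002,.16],[-.07,.002,.18],[-.07,.002,.20]):
    print(c,'top',proj(t,cab2w(c,v)).round(1),'wrist',proj(p,cab2w(c,v)).round(1))
L=np.array([act(0,0,.228,0)]+[act(.185,0,.228,a) for a in (1.3,1.4,1.5,1.6)]);print('lipend top px',proj(t,cab2w(L,v)).round(1).tolist())
cv2.imwrite('pics/w2.png',p['frame'][:,:,::-1])
E
```

```text
bolt_thumb [0.494 0.3   0.136] cab [-0.077  0.002  0.136] 0.56 [[375. 279.]]
active_door [0.433 0.121 0.178] cab [-0.217 -0.126  0.178] 0.74 [[220. 212.]]
[-0.07, 0.002, 0.14] top [[268.2 187.1]] wrist [[374.8 285.8]]
[-0.07, 0.002, 0.16] top [[266.9 184.8]] wrist [[377.3 302.6]]
[-0.07, 0.002, 0.18] top [[265.6 182.4]] wrist [[380.1 321. ]]
[-0.07, 0.002, 0.2] top [[264.2 179.9]] wrist [[383.1 341.3]]
lipend top px [[325.0, 171.0], [321.8, 257.6], [330.8, 257.5], [339.9, 256.4], [348.7, 254.5]]
```

View pics/w2.png

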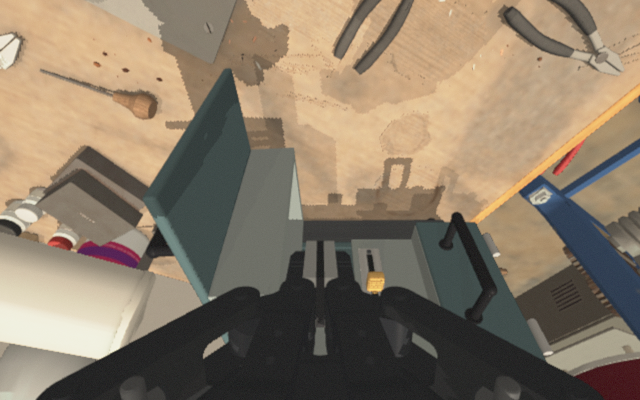

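The wrist view shows the thumb at (375,282) and the active door open at left, so the thumb's top sits at about z 0.139 in cabinet coordinates (x −0.07, y 0.002).

```bash
python3 - <<'E'
from geo import *
where()
for z in ([-.18,-.001,.2],[-.074,-.001,.168],[-.074,-.001,.145],[-.074,-.001,.112]): goto(z,28)
E
```

```text
t 5.92 tip cab [-0.2412 -0.0585  0.2363] toolz cab [ 0.42  0.   -0.91] F [-0.7  0.8 -0.2] open 0.001 q [-0.06 -0.59  2.29  0.26  1.08 -2.22]
tip [-0.18, -0.001, 0.2] TCPw [0.395 0.242 0.222] row [-0.0388, 0.0576, 0.0587] [0.0, -0.053, -0.001] mm 91 deg 3
tip [-0.074, -0.001, 0.168] TCPw [0.487 0.294 0.19 ] row [-0.1214, 0.0576, 0.1325] [0.0, -0.053, -0.001] mm 189 deg 3
tip [-0.074, -0.001, 0.145] TCPw [0.487 0.294 0.167] row [-0.1117, 0.0576, 0.1533] [0.0, -0.053, -0.001] mm 198 deg 3
tip [-0.074, -0.001, 0.112] TCPw [0.487 0.294 0.134] row [-0.0978, 0.0576, 0.1832] [0.0, -0.053, -0.001] mm 216 deg 3
```

```bash
python3 -m jog '[-0.015,0.04,0.02,0,-0.053,0,1, -0.039,0.057,0.058,0,-0.053,0,1, -0.07,0.057,0.085,0,-0.053,0,1, -0.1,0.057,0.113,0,-0.053,0,1, -0.121,0.057,0.132,0,-0.053,0,1, -0.117,0.057,0.143,0,-0.053,0,1, -0.112,0.057,0.153,0,-0.053,0,1, -0.112,0.057,0.153,0,-0.053,0,1]'
python3 - <<'E'
from geo import *
where()
for z in ([-.074,-.001,.145],[-.074,-.001,.130],[-.074,-.001,.112]): goto(z,28)
E
```

```text
time_s: 6.92
eef_pos: [0.4859, 0.293, 0.1664]
eef_rot: [0.233, -0.243, 0.94, 0.061]
wrist_force: [0.3, 0.3, 0.4]
opening: 0.0
grasp_force: 0.0
t 6.92 tip cab [-0.0756 -0.0011  0.1443] toolz cab [ 0.47  0.   -0.88] F [0.3 0.3 0.4] open 0.0 q [ 0.28  0.01  2.07  0.19  0.6  -1.93]
tip [-0.074, -0.001, 0.145] TCPw [0.487 0.294 0.167] row [-0.0017, 0.0002, 0.0001] [0.001, -0.002, -0.001] mm 2 deg 0
tip [-0.074, -0.001, 0.13] TCPw [0.487 0.294 0.152] row [0.0053, 0.0001, 0.0133] [0.001, -0.002, -0.001] mm 14 deg 0
tip [-0.074, -0.001, 0.112] TCPw [0.487 0.294 0.134] row [0.0137, 0.0001, 0.0293] [0.001, -0.002, -0.001] mm 32 deg 0
```

```bash
python3 -m jog '[0.001,0,0.007,0,0,0,1, 0.003,0,0.011,0,0,0,1, 0.005,0,0.0145,0,0,0,1]'; python3 -m jog '[0.002,0,0.004,0,0,0,1, 0.004,0,0.008,0,0,0,1]'; python3 -c "
from geo import *;where()"
```

```text
time_s: 7.3
eef_pos: [0.49, 0.2949, 0.153]
eef_rot: [0.235, -0.243, 0.939, 0.061]
wrist_force: [-0.5, -0.0, 1.6]
opening: -0.003
grasp_force: 0.9
time_s: 7.55
eef_pos: [0.49, 0.2949, 0.1436]
eef_rot: [0.235, -0.243, 0.939, 0.061]
wrist_force: [-1.5, -1.3, 1.5]
opening: 0.004
grasp_force: 0.9
t 7.55 tip cab [-0.071  -0.0015  0.1216] toolz cab [ 0.47 -0.   -0.88] F [-1.5 -1.3  1.5] open 0.004 q [ 0.28  0.07  2.07  0.21  0.54 -1.95]
```

```bash
python3 -m jog '[0.003,0,0.005,0,0,0,1, 0.005,0,0.0097,0,0,0,1, 0.005,0,0.0097,0,0,0,1]'; python3 -m jog '[0.001,0,0.002,0,0,0,1, 0.0019,0,0.0036,0,0,0,1,0.0019,0,0.0036,0,0,0,1]'; python3 - <<'E'
from geo import *;from bench import *
where();v=np.load('cab.npy')
p=camera('wrist')
for d in spot_in(p,'bolt_thumb')[:2]:
    x=np.array(d['xyz']);print(R.from_euler('z',-v[2]).apply(x-[v[0],v[1],0]).round(3),round(d['confidence'],2))
E
```

```text
time_s: 7.92
eef_pos: [0.4944, 0.2968, 0.1389]
eef_rot: [0.241, -0.242, 0.938, 0.061]
wrist_force: [-3.2, 4.3, 21.6]
opening: -0.0
grasp_force: 11.2
time_s: 8.3
eef_pos: [0.4951, 0.2973, 0.1378]
eef_rot: [0.242, -0.243, 0.937, 0.061]
wrist_force: [-32.8, -14.2, 62.2]
opening: -0.003
grasp_force: 36.2
t 8.3 tip cab [-0.0652 -0.0019  0.1159] toolz cab [ 0.48 -0.   -0.88] F [-32.8 -14.2  62.2] open -0.003 q [ 0.28  0.08  2.07  0.22  0.5  -1.97]
[-0.08   0.001  0.109] 0.82
```

```bash
python3 -m jog '[-0.006,0,-0.01,0,0,0,1, -0.01,0,-0.02,0,0,0,1, 0.02,0,-0.05,0,0,0,1, 0.06,0,-0.075,0,0,0,1, 0.1,0,-0.1,0,0,0,1, 0.13,0,-0.13,0,0,0,1, 0.13,0,-0.13,0,0,0,1]'; python3 - <<'E'
from geo import *;from bench import *;import cv2
where();v=np.load('cab.npy')
p=camera('wrist');t=camera('top')
for q in (p,t):
  for d in spot_in(q,'bolt_thumb')[:2]:
    x=np.array(d['xyz']);print(R.from_euler('z',-v[2]).apply(x-[v[0],v[1],0]).round(3),round(d['confidence'],2))
for z in (.14,.125,.113): print(z,proj(p,cab2w([[-.07,.002,z],[-.081,.002,z],[-.081,.002,z-.012]],v)).round(1).tolist(),proj(t,cab2w([-.07,.002,z],v)).round(1))
u=proj(p,cab2w([-.07,.002,.12],v))[0].astype(int);print(u)
m=np.zeros((600,800,3),np.uint8)
x0=max(0,min(560,u[0]-40));y0=max(0,min(280,u[1]-60))
m[:,:400]=cv2.resize(p['frame'][y0:y0+120,x0:x0+80,::-1],(400,600),interpolation=cv2.INTER_CUBIC)
m[:,400:]=cv2.resize(t['frame'][120:270,230:330,::-1],(400,600),interpolation=cv2.INTER_CUBIC);cv2.imwrite('pics/m3.png',m);print(x0,y0)
E
```

```text
time_s: 9.28
eef_pos: [0.3354, 0.2093, 0.1836]
eef_rot: [0.237, -0.243, 0.939, 0.06]
wrist_force: [1.0, -0.5, 0.9]
opening: -0.001
grasp_force: 0.0
t 9.28 tip cab [-0.2477 -0.0014  0.1616] toolz cab [ 0.47 -0.   -0.88] F [ 1.  -0.5  0.9] open -0.001 q [ 0.11 -0.57  2.45  0.25  0.81 -2.1 ]
0.14 [[322.4, 347.4], [322.4, 342.9], [322.4, 329.8]] [[268.2 187.1]]
0.125 [[322.3, 331.4], [322.4, 326.7], [322.3, 314.5]] [[269.1 188.8]]
0.113 [[322.3, 319.4], [322.3, 314.5], [322.3, 303.0]] [[269.8 190. ]]
[322 326]
282 266
```

View pics/m3.png

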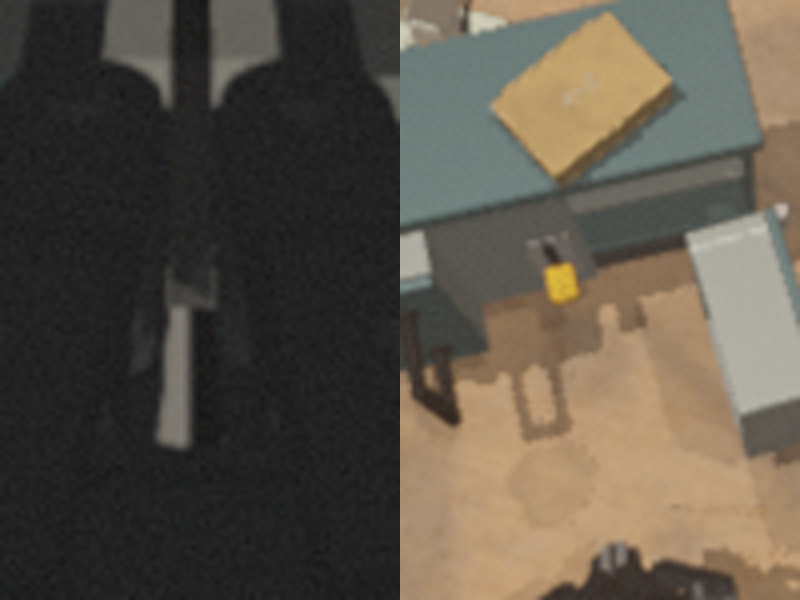

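The top view shows the thumb now at pixel (270.5,191) with the slot exposed above it, about 27 mm lower, so the bolt is fully down. Next is the passive handle: a leaned grasp from above.

```bash
python3 - <<'E'
from geo import *;from bench import *
where(.006);v=np.load('cab.npy')
goto([-.162,.084,.235],20,0,.006);goto([-.135,.084,.158],20,0,.006)
t=camera('top');E=t['extrinsics'];K=t['mtx']
for px in [(165,215),(180,215),(360,190),(375,215)]:
    d=np.array(E)[:3,:3]@(np.linalg.inv(K)@[px[0],px[1],1]*[1,-1,-1])
    for z in (.1,.2):
        X=E[:3,3]+d*(z-E[2,3])/d[2];print(px,z,R.from_euler('z',-v[2]).apply(X-[v[0],v[1],0]).round(3))
E
```

```text
t 9.47 tip cab [-0.2555 -0.0013  0.1765] toolz cab [ 0.47  0.   -0.88] F [-0.4 -0.5  0.6] open 0.002 q [ 0.11 -0.55  2.45  0.25  0.81 -2.1 ]
tip [-0.162, 0.084, 0.235] TCPw [0.378 0.33  0.241] row [-0.1107, 0.0855, -0.0078] [0.001, 0.138, -0.001] mm 140 deg 8
tip [-0.135, 0.084, 0.158] TCPw [0.401 0.343 0.164] row [-0.0985, 0.0854, 0.0729] [0.001, 0.138, -0.001] mm 149 deg 8
(165, 215) 0.1 [-0.068  0.265  0.1  ]
(165, 215) 0.2 [-0.098  0.227  0.2  ]
(180, 215) 0.1 [-0.077  0.229  0.1  ]
(180, 215) 0.2 [-0.105  0.195  0.2  ]
(360, 190) 0.1 [-0.118 -0.215  0.1  ]
(360, 190) 0.2 [-0.142 -0.199  0.2  ]
(375, 215) 0.1 [-0.188 -0.234  0.1  ]
(375, 215) 0.2 [-0.204 -0.216  0.2  ]
```

```bash
python3 -m jog '[-0.04,0.01,-0.06,0,0.13,0,0, -0.04,0.03,-0.06,0,0.138,0,0, -0.11,0.085,-0.008,0,0.138,0,0, -0.11,0.085,-0.008,0,0.138,0,0, -0.11,0.085,-0.008,0,0.138,0,0, -0.104,0.085,0.04,0,0.138,0,0, -0.099,0.085,0.072,0,0.138,0,0, -0.099,0.085,0.072,0,0.138,0,0]'; python3 - <<'E'
from geo import *;from bench import *;import cv2
where(.006)
p=camera('wrist');t=camera('scene')
m=np.zeros((600,640,3),np.uint8);m[:400]=p['frame'][:,:,::-1];m[400:,:]=cv2.resize(t['frame'][110:210,180:360,::-1],(640,200));cv2.imwrite('pics/m4.png',m)
E
```

```text
time_s: 10.52
eef_pos: [0.3992, 0.3415, 0.1614]
eef_rot: [0.165, -0.247, 0.954, 0.043]
wrist_force: [-0.9, -0.4, -0.6]
opening: 1.0
grasp_force: 0.0
t 10.53 tip cab [-0.1376  0.0834  0.1558] toolz cab [ 0.34  0.   -0.94] F [-0.9 -0.4 -0.6] open 1.0 q [ 0.48 -0.01  2.06  0.02  0.75 -1.61]
```

View pics/m4.png

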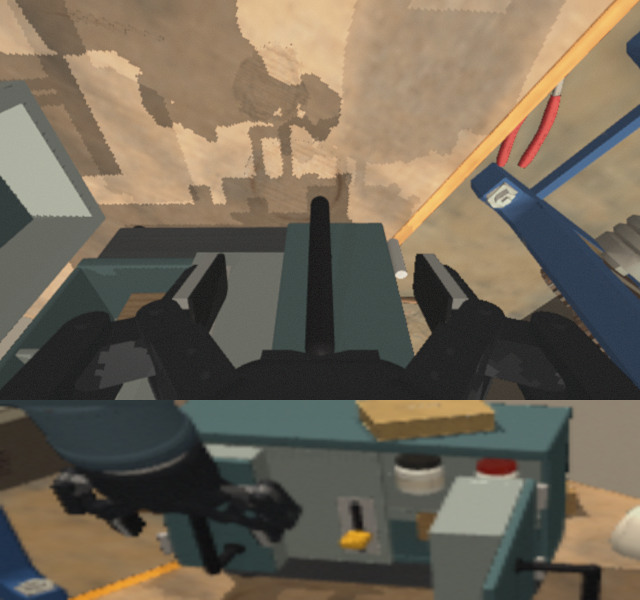

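The handle bar is centred between the pads (column 320), the thumb is at the bottom of its slot, and the active door is square. I'm closing on the bar and pulling along the arc.

```bash
python3 -m jog '[0,0,0,0,0,0,1, 0,0,0,0,0,0,1, 0,0,0,0,0,0,1, 0,0,0,0,0,0,1, 0,0,0,0,0,0,1, 0,0,0,0,0,0,1, 0,0,0,0,0,0,1, 0.006,0.007,-0.002,0.03,0,0.08,1, 0.011,0.015,-0.004,0.06,0,0.16,1, 0.015,0.024,-0.006,0.09,0,0.25,1, 0.018,0.034,-0.007,0.12,0,0.33,1, 0.018,0.034,-0.007,0.12,0,0.33,1]'; python3 - <<'E'
from geo import *
where(.006)
for a in (.7,.8,.9): print(a,np.round(pas(.048,.045,.156,a),4))
E
```

```text
time_s: 12.12
eef_pos: [0.3672, 0.3629, 0.1659]
eef_rot: [0.174, -0.077, 0.982, 0.013]
wrist_force: [-2.1, -7.4, 7.7]
opening: 0.11
grasp_force: 60.5
t 12.12 tip cab [-0.1553  0.1168  0.1603] toolz cab [ 0.32 -0.12 -0.94] F [-2.1 -7.4  7.7] open 0.11 q [ 0.64  0.01  2.04 -0.23  0.8  -0.95]
0.7 [-0.1553  0.1243  0.156 ]
0.8 [-0.1558  0.1308  0.156 ]
0.9 [-0.1556  0.1374  0.156 ]
```

```bash
python3 -m jog '[0.002,0.006,-0.001,0,0,0,1, 0.004,0.013,-0.002,0,0,0,1, 0.004,0.013,-0.002,0,0,0,0, 0.004,0.013,-0.002,0,0,0,0, 0.004,0.013,-0.002,0,0,0,0, 0.004,0.013,-0.002,0,0,0,0, 0.004,0.013,-0.002,0,0,0,0, 0.004,0.013,-0.002,0,0,0,0, 0.005,0.013,-0.03,0,0,0,0, 0.005,0.013,-0.06,0,0,0,0, 0.005,0.013,-0.1,0,0,0,0, 0.005,0.013,-0.13,0,0,0,0.5, 0.005,0.013,-0.13,0,0,0,1]'; python3 - <<'E'
from geo import *;from bench import *;import cv2
where(.025)
p=camera('wrist');t=camera('top');v=np.load('cab.npy')
for a in (.5,.6,.7,.8,.9): print(a,'corner r0,r73 z.228, strip end; wrist',proj(p,cab2w([pas(.073,0,.228,a),pas(.15,-.032,.228,a)],v)).round(0).tolist(),'top',proj(t,cab2w([pas(.073,0,.228,a),pas(.15,-.032,.228,a)],v)).round(0).tolist())
m=np.zeros((600,640,3),np.uint8);m[:400]=p['frame'][:,:,::-1];m[400:,:]=cv2.resize(t['frame'][120:240,180:360,::-1],(640,200))
m[400:,:300]=cv2.resize(t['frame'][120:240,180:360,::-1],(300,200));cv2.imwrite('pics/m5.png',m)
E
```

```text
time_s: 13.75
eef_pos: [0.3175, 0.3694, 0.2891]
eef_rot: [0.176, -0.076, 0.981, 0.016]
wrist_force: [0.7, 0.6, -0.4]
opening: 0.606
grasp_force: 0.0
t 13.75 tip cab [-0.1894  0.1445  0.2656] toolz cab [ 0.33 -0.12 -0.94] F [ 0.7  0.6 -0.4] open 0.606 q [ 0.73 -0.22  1.97 -0.21  1.09 -0.93]
0.5 corner r0,r73 z.228, strip end; wrist [[253.0, 300.0], [154.0, 315.0]] top [[236.0, 208.0], [276.0, 203.0]]
0.6 corner r0,r73 z.228, strip end; wrist [[253.0, 294.0], [147.0, 304.0]] top [[235.0, 211.0], [275.0, 210.0]]
0.7 corner r0,r73 z.228, strip end; wrist [[255.0, 288.0], [142.0, 291.0]] top [[234.0, 214.0], [273.0, 217.0]]
0.8 corner r0,r73 z.228, strip end; wrist [[258.0, 282.0], [139.0, 278.0]] top [[232.0, 217.0], [271.0, 224.0]]
0.9 corner r0,r73 z.228, strip end; wrist [[262.0, 276.0], [138.0, 264.0]] top [[229.0, 220.0], [268.0, 230.0]]
```

View pics/m5.png

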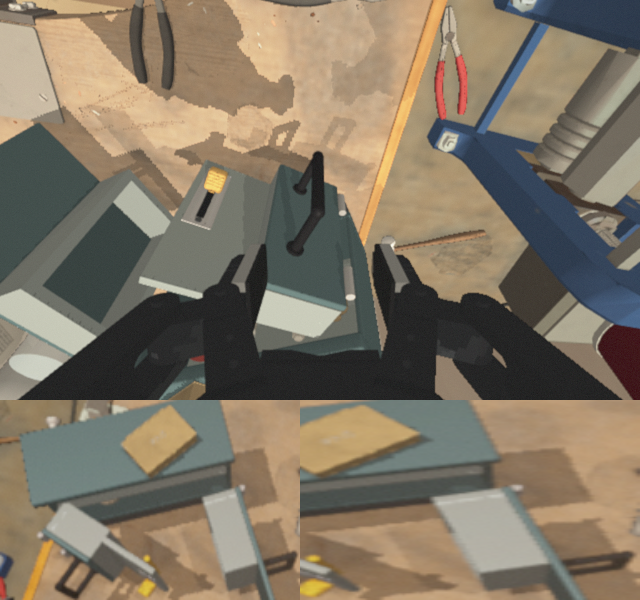

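The wrist view shows the passive door about 0.8 rad open (strip end near (140,280)), with the bolt still down. Next I'll push it from inside with shut fingers.

```bash
python3 - <<'E'
from geo import *
where()
goto([-.145,-.006,.30],25); goto([-.103,-.006,.205],25)
print('from start tip: rel to (-.103,-.006) in lean-25 tool axes (x,y,z)')
for a in (.8,.95,1.1,1.25,1.4,1.5,1.57):
    q=pas(.105,-.056,.205,a);dx,dy=q[0]+.103,q[1]+.006;print(a,np.round([-.906*dx,dy,.423*dx],4),np.round(q,3))
E
```

```text
t 13.85 tip cab [-0.1906  0.1438  0.2622] toolz cab [ 0.32 -0.12 -0.94] F [ 0.7 -0.4  0.1] open 0.426 q [ 0.73 -0.21  1.97 -0.21  1.09 -0.93]
tip [-0.145, -0.006, 0.3] TCPw [0.429 0.256 0.323] row [-0.1001, -0.1285, -0.0029] [-0.134, -0.085, -0.325] mm 163 deg 21
tip [-0.103, -0.006, 0.205] TCPw [0.465 0.276 0.228] row [-0.1045, -0.1141, 0.0999] [-0.134, -0.085, -0.325] mm 184 deg 21
from start tip: rel to (-.103,-.006) in lean-25 tool axes (x,y,z)
0.8 [ 0.0211  0.0247 -0.0099] [-0.126  0.019  0.205]
0.95 [ 0.0361  0.0314 -0.0168] [-0.143  0.025  0.205]
1.1 [ 0.05    0.0405 -0.0233] [-0.158  0.034  0.205]
1.25 [ 0.0625  0.0517 -0.0292] [-0.172  0.046  0.205]
1.4 [ 0.0733  0.065  -0.0342] [-0.184  0.059  0.205]
1.5 [ 0.0795  0.0747 -0.0371] [-0.191  0.069  0.205]
1.57 [ 0.0833  0.0819 -0.0389] [-0.195  0.076  0.205]
```

```bash
python3 -m jog '[0,0,-0.05,0,0,0,1, -0.04,-0.06,-0.05,-0.06,-0.04,-0.15,1, -0.09,-0.115,-0.03,-0.134,-0.085,-0.325,1, -0.1,-0.128,-0.003,-0.134,-0.085,-0.325,1, -0.1,-0.128,-0.003,-0.134,-0.085,-0.325,1, -0.1,-0.128,-0.003,-0.134,-0.085,-0.325,1, -0.102,-0.121,0.05,-0.134,-0.085,-0.325,1, -0.1045,-0.114,0.1,-0.134,-0.085,-0.325,1, -0.1045,-0.114,0.1,-0.134,-0.085,-0.325,1]'
python3 -c "
from geo import *;where()"
```

```text
time_s: 14.98
eef_pos: [0.4622, 0.2762, 0.222]
eef_rot: [0.204, -0.245, 0.946, 0.054]
wrist_force: [0.6, 0.1, 0.8]
opening: 0.0
grasp_force: 0.0
t 14.97 tip cab [-0.1058 -0.0042  0.1992] toolz cab [ 0.41  0.   -0.91] F [0.6 0.1 0.8] open 0.0 q [ 0.26 -0.12  2.05  0.14  0.81 -1.9 ]
```

```bash
python3 -m jog '[0.012,0.015,-0.005,0,0,0,1, 0.02,0.023,-0.009,0,0,0,1, 0.034,0.03,-0.016,0,0,0,1, 0.047,0.039,-0.022,0,0,0,1, 0.059,0.05,-0.028,0,0,0,1, 0.07,0.063,-0.033,0,0,0,1, 0.076,0.073,-0.036,0,0,0,1, 0.08,0.08,-0.038,0,0,0,1, 0.08,0.083,-0.038,0,0,0,1, 0.08,0.083,-0.038,0,0,0,1, 0.08,0.05,-0.038,0,0,0,1, 0.09,0.03,-0.1,0,0,0,1, 0.09,0.01,-0.13,0,0,0,1, 0.12,0.01,-0.18,0,0,0,1, 0.14,0.01,-0.22,0,0,0,1, 0.14,0.01,-0.22,0,0,0,1]'; python3 - <<'E'
from geo import *;from bench import *;import cv2
where(.025)
p=camera('wrist');t=camera('top');s=camera('scene');v=np.load('cab.npy')
for a in (1.3,1.4,1.5,1.6): print(a,'top pas',proj(t,cab2w([pas(.15,-.036,.228,a),pas(.073,-.05,.228,a)],v)).round(0).tolist(),'act',proj(t,cab2w([act(.185,-.003,.228,a),act(.104,-.05,.228,a)],v)).round(0).tolist())
m=np.zeros((600,800,3),np.uint8);m[:300]=cv2.resize(t['frame'][115:265,170:370,::-1],(800,600))[::2,:][:300]
m[:]=cv2.resize(t['frame'][115:265,170:370,::-1],(800,600),interpolation=cv2.INTER_CUBIC);m[400:,600:]=0
m[440:,:240]=cv2.resize(s['frame'][90:220,200:395,::-1],(240,160));cv2.imwrite('pics/m6.png',m)
E
```

```text
time_s: 16.98
eef_pos: [0.2791, 0.185, 0.3707]
eef_rot: [0.206, -0.244, 0.946, 0.052]
wrist_force: [0.5, -0.6, -1.4]
opening: -0.0
grasp_force: 0.0
t 16.98 tip cab [-0.3102  0.0047  0.3479] toolz cab [ 0.42 -0.   -0.91] F [ 0.5 -0.6 -1.4] open -0.0 q [ 0.05 -0.89  2.2   0.18  1.44 -2.01]
1.3 top pas [[250.0, 253.0], [240.0, 217.0]] act [[320.0, 258.0], [299.0, 218.0]]
1.4 top pas [[244.0, 258.0], [238.0, 221.0]] act [[329.0, 258.0], [304.0, 220.0]]
1.5 top pas [[238.0, 262.0], [235.0, 224.0]] act [[338.0, 257.0], [309.0, 222.0]]
1.6 top pas [[231.0, 266.0], [232.0, 227.0]] act [[347.0, 255.0], [315.0, 223.0]]
```

View pics/m6.png

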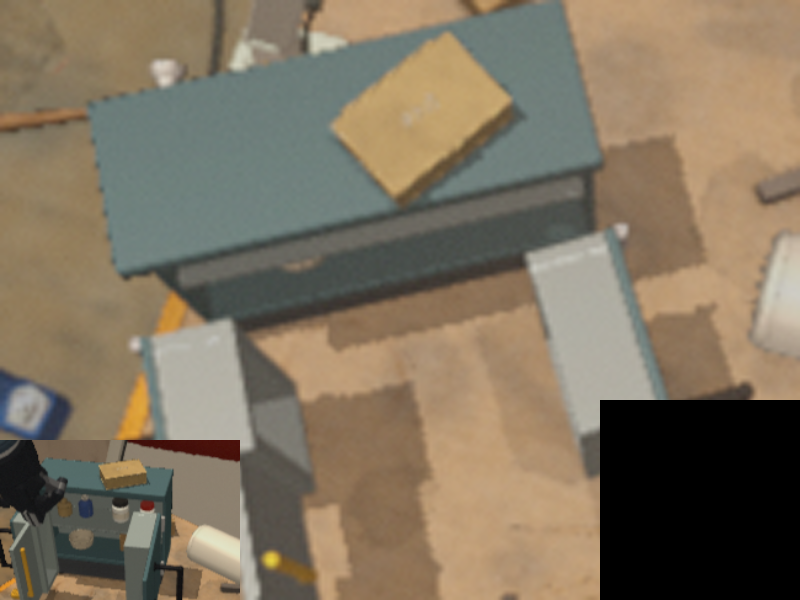

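Both doors read about 1.57–1.6 rad open in the top view (inner corners at pixels (233,227) and (316,224)). The bolt is down and the box undisturbed. Joint 2 is near its limit, so I'll ease it back before handing in.

```bash
python3 -m jog '[-0.03,0,0,0,0,0,1, -0.03,0,0,0,0,0,1, -0.03,0,0,0,0,0,1]' && python3 - <<'E'
from geo import *;from bench import *
where();print(hand_in())
E
```

```text
time_s: 17.5
eef_pos: [0.3014, 0.199, 0.3805]
eef_rot: [0.204, -0.245, 0.946, 0.053]
wrist_force: [-0.6, 0.9, 0.0]
opening: 0.0
grasp_force: 0.0
t 17.5 tip cab [-0.284   0.0062  0.3577] toolz cab [ 0.41 -0.   -0.91] F [-0.6  0.9  0. ] open 0.0 q [ 0.11 -0.79  2.15  0.16  1.39 -1.96]
the job is handed in; nothing more can be done
None
```

I handed the job in at 17.5 s with both doors about square to the front (1.57–1.6 rad) and the bolt fully down; the box looked unmoved and I never went near the cup. Two things could still count against it: the wrist force peaked near 70 N when the bolt hit its stop, and joint 2 briefly read its lower limit of −0.89 rad.

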